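# Bring the robot cell back into service

## Task

Bring the cell back into service: first switch on the supply box by pressing down the raised end of its wide main rocker, then on the sloping console press the square reset key fully home and let it come out again, and last press the round start button next to it fully home and let go. It is fingertip work: pick nothing up, leave the narrow rocker and the mushroom-headed stop button alone, and do not push the console, the parts or the tools out of place.

Things in the scene. Friction and masses are not known exactly. Their poses are not given: they have to be found in the camera images.
- supply_box: Supply box, fixed to the bench: light grey steel enclosure, 120 mm deep (x), 176 mm wide (y), flat top 62 mm above the origin. Origin at the centre of its underside, 3 mm above the work surface; z up, -x towards the robot at yaw 0. On its top: two black rockers, two 8 mm high fuse caps, a pilot lamp.
- main_rocker (a joint): The wide rocker (30 mm in y, 40 mm in x) at 45 mm towards +y on the supply box: the main switch. It pivots at mid-length about the box's y axis. 0 = off: its +x half stands up by 0.36 rad, its -x half lies level. 0.36 rad = on: +x half level, face 7.5 mm above the box's top (frame 3 mm high). Snaps over its middle and stays; about 4 N straight down near the raised end tips it.
- main_rocker_raised (a point): Point on the face of the main rocker's raised half, 14 mm from the pivot line (the half is 20 mm long), in the middle of its width; moves with the rocker. While off it stands about 12 mm above the box's top; it comes down about 4.5 mm as the rocker goes on. Axes as the box's while off.
- aux_rocker (a joint): The narrow rocker (14 mm wide, 40 mm long) at 48 mm towards -y on the supply box's top, for an auxiliary outlet; off (0) and to stay off. Same movement as the main rocker.
- aux_rocker_raised (a point): Point on the raised half of the narrow rocker, as for the main one.
- console: Operator console, pale desk enclosure standing loose on rubber feet, about 1.3 kg: 140 mm deep (x), 212 mm wide (y), 40 mm high at its front (-x), 75 mm at the back; the panel slopes 14 degrees. Origin: centre of the underside. In a row across, 64 mm apart, from +y: square reset key, round start button, mushroom stop. 60 mm behind the row: 8 mm high lamps and key lock.
- console_left (a point): Point on the console's upper edge, at half depth, at its +y end.
- console_right (a point): The same at its -y end.
- reset_key (a joint): Square reset key, black, 26 by 26 mm, nearest the console's +y end. Spring return, travel 6 mm along the panel's normal: 0 = out, 0.006 m = home. 1.5 N starts it, 4.1 N holds it home.
- reset_key_top (a point): Centre of the reset key's top face, 15 mm above the panel while out (bezel 3 mm high around it); moves with the key. Its z axis is the panel's normal (outwards, opposite to the way of pressing), its y axis runs along the row of buttons.
- start_button (a joint): Round start button, black, 27 mm diameter, flat-topped, in the middle of the row, in a steel ring. Same travel and spring as the reset key.
- start_button_top (a point): Centre of the start button's top face, 15 mm above the panel while out; axes as for the reset key.
- stop_mushroom (a joint): Mushroom-headed stop button, black, 40 mm diameter, 25 mm high above the panel, nearest the console's -y end. Same travel and spring. Not to be pressed.
- stop_mushroom_top (a point): Top of the mushroom head.
- turned_part0_mid (a point): Turned aluminium part, 45 mm diameter, 55 mm tall, standing upright on the mat between the two units; the point is its centre, half-way up. Bystander.
- turned_part1_mid (a point): the same kind of turned part, standing behind the console; the point is its centre, half-way up. Bystander.
- turned_part2_mid (a point): the same kind of turned part, standing behind the supply box; the point is its centre, half-way up. Bystander.
- bush: Brass bush, 22 mm diameter, 20 mm tall, standing on top of the supply box near the edge towards its -x; origin at its underside. Bystander.
- screwdriver: Screwdriver, 190 mm long, lying in front of the console (its -x side). Bystander.
- caliper: Digital caliper, 235 mm long, lying at the left of the bench. Bystander.
- tape_roll: Roll of dark tape, 84 mm diameter, 24 mm tall, at the right of the bench. Bystander.
- grease_jar: Small grease jar with a white cap, 60 mm diameter, 70 mm tall, at the left of the bench. Bystander.

How it is judged:
On the way, in this order (a step that is already met when the one before it is completed fails the run):
1. the main rocker is switched on (value of joint main_rocker above 0.3 rad), for 0.1 s.
2. the reset key is pressed home (value of joint reset_key above 0.0045 m and value of joint main_rocker above 0.3 rad and value of joint start_button below 0.0015 m), for 0.05 s.
3. the reset key has come out and the start button is pressed home (value of joint start_button above 0.0045 m and value of joint reset_key below 0.0015 m and value of joint main_rocker above 0.3 rad), for 0.05 s.
At the end, for the whole second after the job is handed in: The main rocker is on (joint above 0.30 of 0.36 rad), the narrow rocker still off, the reset key, start button and mushroom all out again (within 1.5 mm), the console's ends within 12 mm of where they stood, and every part and tool within 15 mm of where it was (value of joint main_rocker above 0.3 rad and value of joint aux_rocker below 0.06 rad and value of joint each of reset_key, start_button, stop_mushroom below 0.0015 m and not (distance of any of console_left, console_right from where it was at the start of the episode above 0.012 m) and not (distance of any of turned_part0_mid, turned_part1_mid, turned_part2_mid, bush, screwdriver, caliper, tape_roll, grease_jar from where it was at the start of the episode above 0.015 m)); the robot touches nothing.
It fails at once if reset or start is pressed while the main rocker is still off (value of joint main_rocker below 0.18 rad and value of joint any of reset_key, start_button above 0.003 m).
It fails at once if the mushroom stop is pressed (value of joint stop_mushroom above 0.003 m).
It fails at once if the narrow rocker is tipped over (value of joint aux_rocker above 0.18 rad).
It fails at once if the console is pushed along, turned or lifted by more than 12 mm at either end (distance of any of console_left, console_right from where it was at the start of the episode above 0.012 m).
It fails at once if a part or tool that only stands by is moved or lifted by more than 15 mm (distance of any of turned_part0_mid, turned_part1_mid, turned_part2_mid, bush, screwdriver, caliper, tape_roll, grease_jar from where it was at the start of the episode above 0.015 m).
It also fails if it takes over 48 s, if anything falls off the work surface, if the arm or the gripper's body presses on something with over 40 N, if the wrist force passes 120 N, or if a joint passes its speed limit or range.

## Robot

A 6-joint arm with a two-finger parallel gripper is mounted at the origin on the work surface. World frame = base frame: x ahead of the robot, y to its left, z up, the work surface at z = 0. Lengths are in m, angles in rad, forces in N, time in s.
With the tool pointing down it reaches from about 0.3 to 0.85 m from the base axis. Payload 4.2 kg.
Tool frame: the origin (TCP) lies on the centre line of the jaws, within the pads' length; the fingertips stand 14 mm ahead of it and the grasp point (between the pads) lies 5 mm behind it; z points along the fingers, y is the direction in which the jaws open and shut (so a half turn about z gives the same grasp; the last joint's range is limited). The gripper opens to 91 mm and grips with 3 to 60 N. Pads are 32 mm wide; open, the fingers measure 118 mm over their backs; the gripper's body (76 mm by 178 mm) begins 60 mm behind the grasp point.
Start: joints at [-1.298, 0.32, 1.565, -0, 1.257, -0.02], TCP at [0.166, -0.551, 0.228] pointing down, gripper open.
Joint ranges: [-3.11, 3.11], [-0.84, 2.01], [0.21, 2.61], [-1.34, 4.49], [0.05, 2.63], [-2.56, 2.56]. Speed limits (rad/s): [2.57, 2.57, 3.14, 3.14, 3.14, 3.14].

## Interface

Orientations are given as a unit quaternion [w, x, y, z].
In Python, from station import robot gives the robot as it stands. The module is installed in compiled form; this text tells all that it offers. Calls block until the motion is done:
- robot.move_pose(position, orientation): joint-space move of the TCP to a pose.
- robot.servo_line(position, vel=0.15, attitude=None, guard=None): straight line of the TCP; attitude=None keeps the orientation; vel is the mean speed in m/s. With guard (N) it stops when the force on the tool has changed by that much, and returns True; else False.
- robot.move_j(angles): joint-space move.
- robot.command_gripper(opening): opening from 0.0 (shut) to 1.0 (fully open); the grip force is fixed at half the most; returns when the fingers have stopped.
- robot.sleep(seconds).
- robot.solve_ik(position, orientation): joint angles nearest the present ones, or None.
- robot.read_state(): the state.
- robot.capture(name): name is "side" or "top"; returns a dict with "color" (384x512x3 uint8, red, green, blue), "depth" (384x512 float32, m along the optical axis (not along the pixel's ray), 0 where there is no reading), "intrinsics" (3x3 intrinsics, pixels), "R" (3x3) and "t" (3): a world point X has camera coordinates R X + t. Camera axes: x right, y down, z forward; pixel columns grow to the right and rows downward; lengths in m; the calibration is good to about 2 mm. A picture is of the moment at which its call begins.
A pose or a line that the arm cannot do raises robot.Unreachable and nothing moves.
- robot.job_done(): hands the job in, once; it reports no verdict.
The state is a dict: "time_s": time; "q": joint angles; "joint_velocities": joint speeds; "joint_efforts": joint torques, N m; "tcp_pos": TCP position; "tool_rot": TCP orientation; "wrist_force": force on the tool from outside, world axes, zero at the start; "moment": the same for the moment, N m; "gripper_width": opening from 0.0 (shut) to 1.0 (fully open).
Only numpy, scipy, OpenCV 4.12 (cv2) and the standard library are available. Lean on these libraries where they do the work, as an engineer would, in place of code of your own. Each camera call takes 0.05 s, during which the arm holds its last target.

## Working session

There is one attempt and no reset: what is moved stays moved. The work goes in short steps, each a Python script; the robot and the scene stay as the last script left them, time stands still between calls to the robot, and variables do not carry over. Pictures are saved under pics/ and viewed, and the job is handed in when it is done.

```bash
mkdir -p pics
python3 - <<'E'
from station import robot
import cv2,numpy as np,pickle
for n in("top","side"):
    c=robot.capture(n);pickle.dump(c,open(f"{n}0.pkl","wb"))
    cv2.imwrite(f"pics/{n}0.png",cv2.resize(c["color"][:,:,::-1],(800,600),interpolation=cv2.INTER_CUBIC))
    print(n,c["intrinsics"],c["R"],c["t"])
s=robot.read_state();print({k:s[k] for k in("time_s","tcp_pos","tool_rot","wrist_force","gripper_width")})
E
```

```text
top [[408.72259025   0.         252.41278762]
 [  0.         408.72259025 199.04256197]
 [  0.           0.           1.        ]] [[-0.03018422 -0.99947358  0.01189464]
 [-0.98652763  0.0278748  -0.16120248]
 [ 0.16078605 -0.01660016 -0.98684967]] [0.03978028 0.51567041 1.26288985]
side [[367.87234181   0.         259.72153955]
 [  0.         367.87234181 191.95344357]
 [  0.           0.           1.        ]] [[-0.81633781 -0.57722816  0.02000582]
 [-0.37382521  0.5016394  -0.78013629]
 [ 0.44028092 -0.64433343 -0.62528964]] [0.44301195 0.24502203 1.10420053]
{'time_s': 0.1, 'tcp_pos': array([ 0.16584701, -0.55012324,  0.2271884 ]), 'tool_rot': array([-7.82967172e-04,  9.89301919e-01,  1.45880397e-01, -1.01662244e-04]), 'wrist_force': array([-0.44420212,  0.40063131,  0.25966549]), 'gripper_width': 0.9984040970679238}
```

View pics/top0.png

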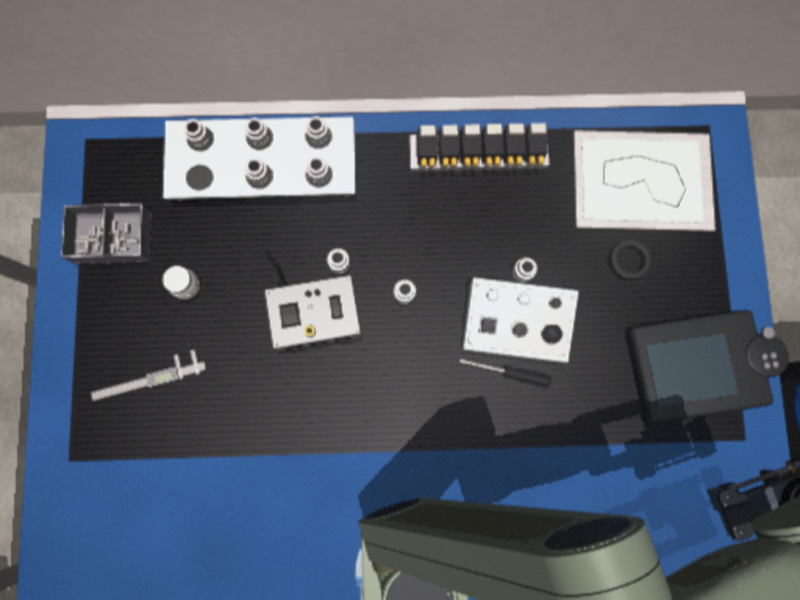

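View pics/side0.png

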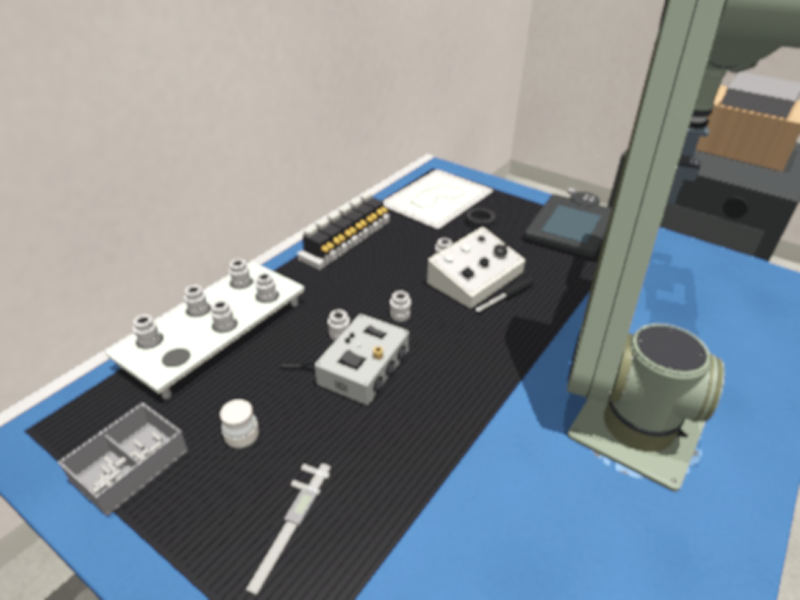

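The top view shows the supply box around (312,313), with the main rocker at (290,314), and the console around (520,320), with reset at (488,325), start at (519,330) and the mushroom at (551,334). Next I'll zoom in.

```bash
cat > h.py <<'E'
import numpy as np,pickle,cv2
def ray(c,u,v):
    K=np.array(c["intrinsics"]);R=np.array(c["R"]);t=np.array(c["t"])
    d=R.T@np.linalg.inv(K)@np.array([u,v,1.]);return -R.T@t,d
def onz(c,u,v,z):
    o,d=ray(c,u,v);return o+d*(z-o[2])/d[2]
def proj(c,X):
    p=np.array(c["R"])@np.asarray(X)+np.array(c["t"]);q=np.array(c["intrinsics"])@p;return q[:2]/q[2]
def onplane(c,u,v,p0,n):
    o,d=ray(c,u,v);return o+d*(n@(p0-o))/(n@d)
E
python3 - <<'E'
from h import *
c=pickle.load(open("top0.pkl","rb"));s=pickle.load(open("side0.pkl","rb"))
a=c["color"][165:235,160:240];b=c["color"][165:240,285:380]
f=lambda im,w,h:cv2.resize(im[:,:,::-1],(w,h),interpolation=cv2.INTER_NEAREST)
cv2.imwrite("pics/a1.png",np.hstack([f(a,400,350),f(b,400,350)]))
a=s["color"][195:260,195:270];b=s["color"][140:200,265:345]
cv2.imwrite("pics/b1.png",np.hstack([f(a,400,350),f(b,400,350)]))
# white masks in top
g=cv2.cvtColor(c["color"],cv2.COLOR_RGB2GRAY)
for nm,(x0,y0,x1,y1) in dict(box=(160,170,240,235),con=(288,172,378,240)).items():
    m=np.zeros_like(g);m[y0:y1,x0:x1]=(g[y0:y1,x0:x1]>130)
    n,l,st,ce=cv2.connectedComponentsWithStats(m);i=1+np.argmax(st[1:,4])
    cs,_=cv2.findContours((l==i).astype(np.uint8),cv2.RETR_EXTERNAL,cv2.CHAIN_APPROX_NONE)
    k=max(cs,key=cv2.contourArea);r=cv2.minAreaRect(k);print(nm,st[i],r);bp=cv2.boxPoints(r)
    for p in bp:print(p,onz(c,*p,0.065))
    # depths pts
    ys,xs=np.where(l==i);P=[];
    d=c["depth"]
    for y,x in zip(ys,xs):
        if d[y,x]>0:
            o,dd=ray(c,x,y);P.append(o+dd*d[y,x])
    P=np.array(P);A=np.c_[P[:,:2],np.ones(len(P))]
    w=np.ones(len(P),bool)
    for _ in range(8):
        co=np.linalg.lstsq(A[w],P[w,2],rcond=None)[0];res=P[:,2]-A@co;w=abs(res)<0.005
    print("plane",co,w.mean(),np.std(res[w]),P[w].mean(0), "slope deg",np.degrees(np.arctan(np.hypot(*co[:2]))),np.degrees(np.arctan2(co[1],co[0])))
E
```

```text
box [ 170  176   60   47 1801] ((199.2771453857422, 199.10740661621094), (37.88923645019531, 56.23918914794922), 80.21759033203125)
[168.34758 185.21596] [0.56427941 0.28790575 0.065     ]
[223.76906 175.66054] [0.59020101 0.11332626 0.065     ]
[230.20671 212.99886] [0.47073481 0.09554925 0.065     ]
[174.78523 222.55428] [0.44583466 0.26768223 0.065     ]
plane [0.00020865 0.00048074 0.06343934] 0.9097995545657016 0.0021823204989989734 [0.51655017 0.18834361 0.06363767] slope deg 0.03002674569789771 66.53825075251932
con [ 297  178   73   54 2881] ((332.9427490234375, 204.36502075195312), (68.40231323242188, 46.79048156738281), 7.275004863739014)
[296.05432 223.24097] [ 0.43280953 -0.10818625  0.065     ]
[301.9795  176.82715] [ 0.57960882 -0.13395797  0.065     ]
[369.83118 185.48907] [ 0.54571414 -0.34734182  0.065     ]
[363.906  231.9029] [ 0.3997557  -0.31765082  0.065     ]
plane [ 0.24887533 -0.03724294 -0.07079897] 0.8860627177700349 0.002341434551809655 [ 0.48922588 -0.2263091   0.0593857 ] slope deg 14.124997631307295 -8.510869203972792
```

View pics/a1.png

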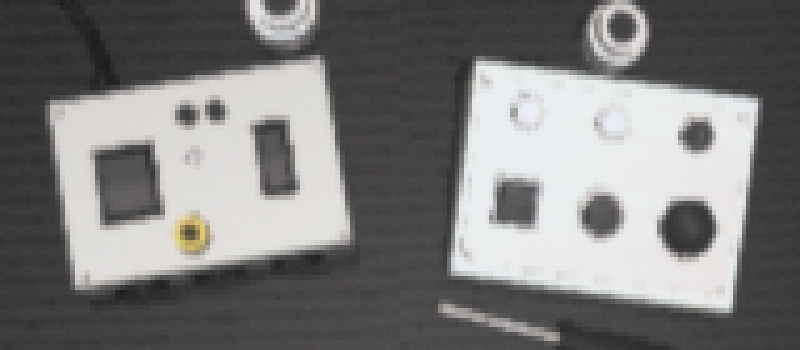

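View pics/b1.png

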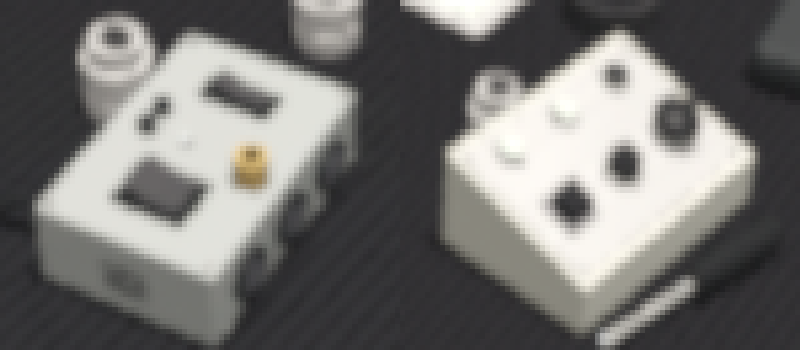

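```bash
cat >> h.py <<'E'
def frame(yaw):
    c,s=np.cos(yaw),np.sin(yaw);return np.array([c,s,0]),np.array([-s,c,0])
def quat(y,z):
    from scipy.spatial.transform import Rotation as Ro
    x=np.cross(y,z);q=Ro.from_matrix(np.c_[x,y,z]).as_quat();return q[[3,0,1,2]]
E
python3 - <<'E'
from h import *
from station import robot
T=pickle.load(open("top0.pkl","rb"));S=pickle.load(open("side0.pkl","rb"))
yb=np.radians(8.4);bx,by=frame(yb);B=np.array([.5178,.1911,.065])
for n,p in dict(pivot=B+.045*by+[0,0,.009],raised=B+.045*by+.014*bx+[0,0,.012],aux=B-.048*by+[0,0,.009]).items():print(n,p,"top px",proj(T,p),"side px",proj(S,p))
yc=np.radians(-8.8);cx,cy=frame(yc);th=np.radians(14);n=np.array([0,0,1])*np.cos(th)-cx*np.sin(th)
P0=np.array([.48923,-.22631,.05939])
def blobs(c,x0,y0,x1,y1,th=90):
    g=cv2.cvtColor(c["color"],cv2.COLOR_RGB2GRAY)[y0:y1,x0:x1]
    k,l,st,ce=cv2.connectedComponentsWithStats((g<th).astype(np.uint8))
    return [(tuple(ce[i]+[x0,y0]),st[i,4]) for i in range(1,k) if 8<st[i,4]<400]
def tri(p,q):
    o1,d1=ray(T,*p);o2,d2=ray(S,*q);d1/=np.linalg.norm(d1);d2/=np.linalg.norm(d2)
    s=np.linalg.lstsq(np.c_[d1,-d2],o2-o1,rcond=None)[0];a,b=o1+s[0]*d1,o2+s[1]*d2
    return (a+b)/2,np.linalg.norm(a-b)
print("side console");[print(b) for b in blobs(S,276,148,340,190)]
print("side box");[print(b) for b in blobs(S,205,200,258,245)]
print("top console")
for (p,a) in blobs(T,300,182,366,226):print(p,a,onplane(T,*p,P0+.015*n,n))
print("top box")
for (p,a) in blobs(T,173,182,228,218):print(p,a,onz(T,*p,.074))
E
```

```text
pivot [0.51122626 0.23561725 0.074     ] top px [184.6451404  200.96680317] side px [224.32415833 229.149772  ]
raised [0.52507608 0.23766242 0.077     ] top px [183.82158034 196.42409164] side px [220.38392974 226.9487242 ]
aux [0.52481199 0.14361493 0.074     ] top px [214.26122684 195.82999182] side px [239.17344188 211.36908365]
side console
((np.float64(285.0), np.float64(151.06976744186048)), np.int32(129))
((np.float64(309.5), np.float64(167.5)), np.int32(16))
((np.float64(298.7916666666667), np.float64(174.58333333333334)), np.int32(24))
((np.float64(279.7111111111111), np.float64(187.11111111111111)), np.int32(45))
side box
((np.float64(207.32374100719426), np.float64(212.75539568345323)), np.int32(139))
((np.float64(225.57142857142858), np.float64(201.28571428571428)), np.int32(21))
((np.float64(245.88636363636363), np.float64(202.9090909090909)), np.int32(88))
((np.float64(239.28), np.float64(212.92)), np.int32(25))
((np.float64(252.78571428571428), np.float64(236.07738095238096)), np.int32(168))
((np.float64(224.78947368421052), np.float64(232.21052631578948)), np.int32(3
[... 452 characters left out ...]
0431]
(np.float64(352.79047619047617), np.float64(213.28571428571428)) 105 [ 0.45831736 -0.28594674  0.06950731]
top box
(np.float64(177.35), np.float64(182.45)) 20 [0.5704767  0.25815631 0.074     ]
(np.float64(226.76923076923077), np.float64(185.69230769230768)) 13 [0.55585938 0.10408899 0.074     ]
(np.float64(214.1707317073171), np.float64(193.26829268292684)) 41 [0.53291544 0.14377368 0.074     ]
(np.float64(185.0810810810811), np.float64(200.2072072072072)) 111 [0.51357572 0.23425897 0.074     ]
(np.float64(215.08333333333334), np.float64(201.75)) 12 [0.50609448 0.14134905 0.074     ]
(np.float64(220.64864864864865), np.float64(216.27027027027026)) 37 [0.46023876 0.12489508 0.074     ]
```

Run:
```python
from h import *
from station import robot
T=pickle.load(open("top0.pkl","rb"));S=pickle.load(open("side0.pkl","rb"))
for p in ([.4746,-.1568,.0686],[.4661,-.2227,.069]):print("side px",proj(S,p))
yb=np.radians(8.4);bx,by=frame(yb);B=np.array([.5178,.1911,.065])
Q=quat(-by,np.array([0,0,-1.]))
M=np.array([.5121,.2350,.065])
tgt=M+.019*bx
robot.command_gripper(0.0)
print(robot.read_state()["gripper_width"])
up=tgt+[0,0,.014+.05]
print(robot.solve_ik(up,Q))
robot.servo_line([.166,-.551,.30])
robot.move_pose(tgt+[0,0,.2],Q)
robot.servo_line(up)
c=robot.capture("top");cv2.imwrite("pics/top1.png",cv2.resize(c["color"][150:250,130:270,::-1],(784,560),interpolation=cv2.INTER_CUBIC))
c=robot.capture("side");cv2.imwrite("pics/side1.png",cv2.resize(c["color"][150:270,170:310,::-1],(700,600),interpolation=cv2.INTER_CUBIC))
s=robot.read_state();print(s["time_s"],s["tcp_pos"],up,s["wrist_force"],s["gripper_width"])
```

```text
side px [299.28006059 174.63152338]
side px [309.93958063 167.22556105]
0.005214487087609054
[ 4.01315535e-01  4.07919816e-01  1.69382623e+00 -4.44089210e-16
  1.03984661e+00  1.82550420e+00]
6.3083 [0.53158146 0.23805276 0.13015244] [0.53089617 0.23777558 0.129     ] [ 0.04420621  0.69190932 -0.99075179] 0.004175860268153964
```

View pics/side1.png

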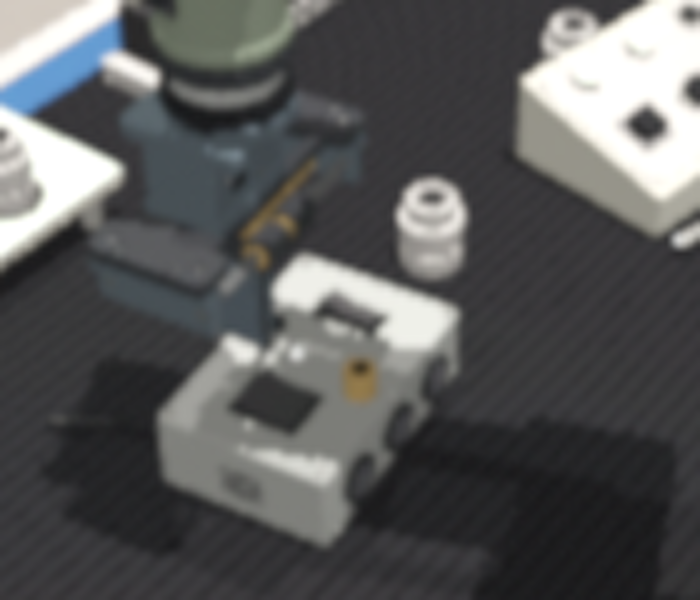

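View pics/top1.png

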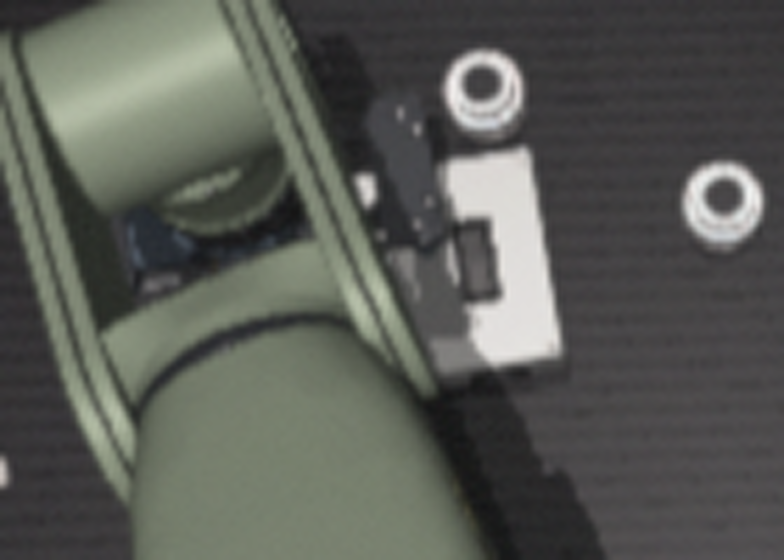

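Run:
```python
from h import *
S=pickle.load(open("side0.pkl","rb"))
bx,by=frame(np.radians(8.4))
t=np.array([.5316,.2380,.1161])
for n,p in dict(tip=t,tipyp=t+.0135*by,grasp=t+[0,0,.019],body=t+[0,0,.079],bodyyp=t+.089*by+[0,0,.079],bodyxm=t+.089*by-.038*bx+[0,0,.079],bodyym=t-.089*by+[0,0,.079]).items():
    print(n,(proj(S,p)-[170,150])*5)
```

```text
tip [240.23026717 333.97740628]
tipyp [228.26793955 347.44771862]
grasp [238.6159215  310.54245771]
body [233.28106514 233.09802495]
bodyyp [145.91425814 324.69235131]
bodyxm [205.0679046  347.19160148]
bodyym [310.95060792 151.67019562]
```

The side view shows the tip over the raised end, around (240,334) in the crop, with the bush at (360,375) and the fuse caps both clear of it. The next step is to press.

Run:
```python
from h import *
from station import robot
bx,by=frame(np.radians(8.4))
tgt=np.array([.5121,.2350,.065])+.019*bx
robot.servo_line(tgt+[0,0,.014+.022],vel=.06)
F0=robot.read_state()["wrist_force"]
for h in (.016,.013,.010,.008,.007,.006):
    g=robot.servo_line(tgt+[0,0,.014+h],vel=.03,guard=14)
    s=robot.read_state();print(h,g,s["tcp_pos"][2]-.014-.065,s["wrist_force"]-F0)
    if g:break
robot.servo_line(tgt+[0,0,.014+.08],vel=.12)
up=tgt+[-.0,0,.25];robot.servo_line(up,vel=.2)
q=robot.read_state()["q"];q=np.array(q);q[0]-=.9;robot.move_j(q)
for n in("top","side"):
    c=robot.capture(n);pickle.dump(c,open(n+"2.pkl","wb"))
    x0,y0=(160,165) if n=="top" else (195,195)
    cv2.imwrite(f"pics/{n}2.png",cv2.resize(c["color"][y0:y0+70,x0:x0+80,::-1],(640,560),interpolation=cv2.INTER_CUBIC))
s=robot.read_state();print(s["time_s"],s["tcp_pos"],s["wrist_force"])
```

```text
0.016 False 0.015855523909134056 [0.01420098 0.28761619 0.42474416]
0.013 False 0.013521979272974438 [ 0.82925191 -0.47520345  3.01237139]
0.01 False 0.009673775683768121 [-0.66093989  0.50813949 -0.68507076]
0.008 False 0.007805112584037127 [-1.37064923 -1.19374681  2.07676232]
0.007 False 0.007763731990802505 [-3.1806472  -0.39764357  7.80238356]
0.006 False 0.007679068725651425 [-4.05347596 -1.65530038 12.73857975]
12.1583 [ 0.51613817 -0.26676478  0.31337699] [-0.38572319 -0.78142927  0.53827049]
```

View pics/side2.png

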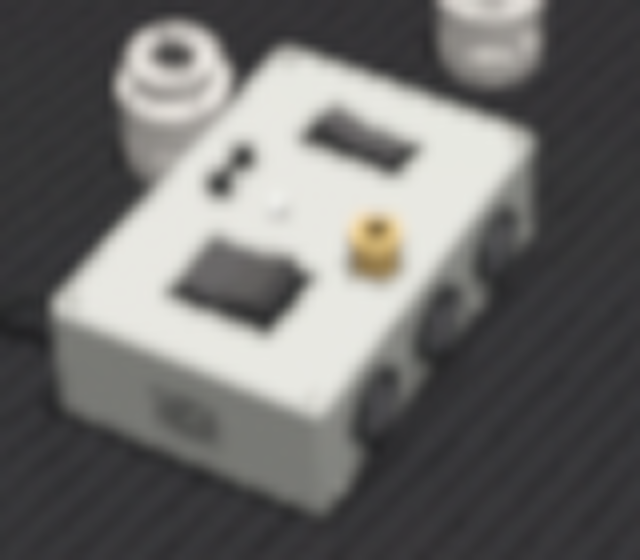

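View pics/top2.png

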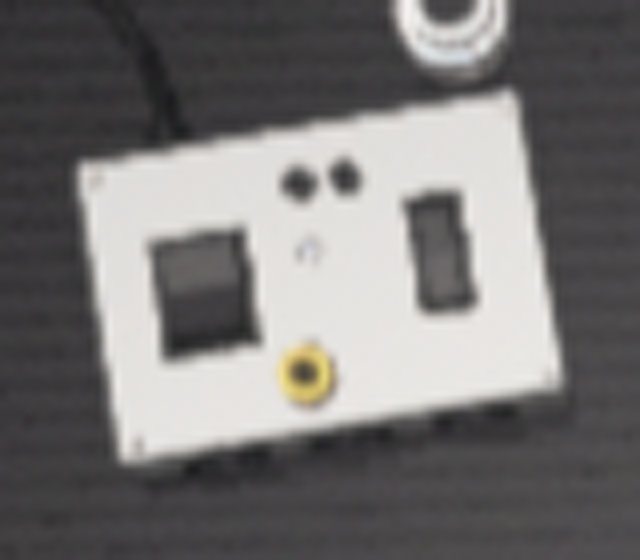

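The rocker has gone over: the shading split is at (200,290) in the top crop, and its -x half now stands up at (290,265) in the side crop. The narrow rocker and the bush look unchanged. Now the reset key.

```bash
cat > press.py <<'E'
from h import *
from station import robot
cx,cy=frame(np.radians(-8.8));th=np.radians(14)
n=np.array([0,0,1])*np.cos(th)-cx*np.sin(th)
Q=quat(-cy,-n)
def press(P,first):
    P=np.array(P)
    tcp=lambda h:P+(h+.014)*n
    if first: robot.move_pose(tcp(.06),Q)
    else: robot.servo_line(tcp(.06),vel=.1)
    robot.servo_line(tcp(.006),vel=.08)
    s=robot.read_state();F0=s["wrist_force"]
    for h in (.003,.001,-.001,-.003,-.0045,-.006,-.007,-.008,-.009):
        g=robot.servo_line(tcp(h),vel=.03,guard=9)
        s=robot.read_state();d=(s["tcp_pos"]-P)@n-.014;f=(s["wrist_force"]-F0)
        print(h,g,"tip %.4f fn %.2f"%(d,f@n),f.round(1))
        if f@n>8:break
    robot.sleep(.15)
    robot.servo_line(tcp(.012),vel=.08)
    robot.servo_line(tcp(.06),vel=.15)
    s=robot.read_state();print(s["time_s"],s["tcp_pos"],(s["wrist_force"]-F0).round(1))
E
python3 - <<'E'
from press import *
press([.4746,-.1575,.0690],True)
for m in("top","side"):
    c=robot.capture(m);pickle.dump(c,open(m+"3.pkl","wb"))
    cv2.imwrite(f"pics/{m}3.png",cv2.resize(c["color"][130:250,240:400,::-1],(800,600),interpolation=cv2.INTER_CUBIC))
E
```

```text
0.003 False tip 0.0032 fn 0.17 [0.1 0.6 0.2]
0.001 False tip 0.0010 fn -0.23 [ 0.8  0.6 -0.1]
-0.001 False tip -0.0010 fn 1.45 [-0.1  1.1  1.4]
-0.003 False tip -0.0030 fn 2.08 [-0.9  1.1  1.9]
-0.0045 False tip -0.0045 fn 1.93 [0.3 0.6 2. ]
-0.006 False tip -0.0054 fn 9.12 [-1.9  2.2  8.8]
16.3417 [ 0.45667268 -0.15466451  0.14030784] [ 1.1  1.6 -0.9]
```

View pics/side3.png

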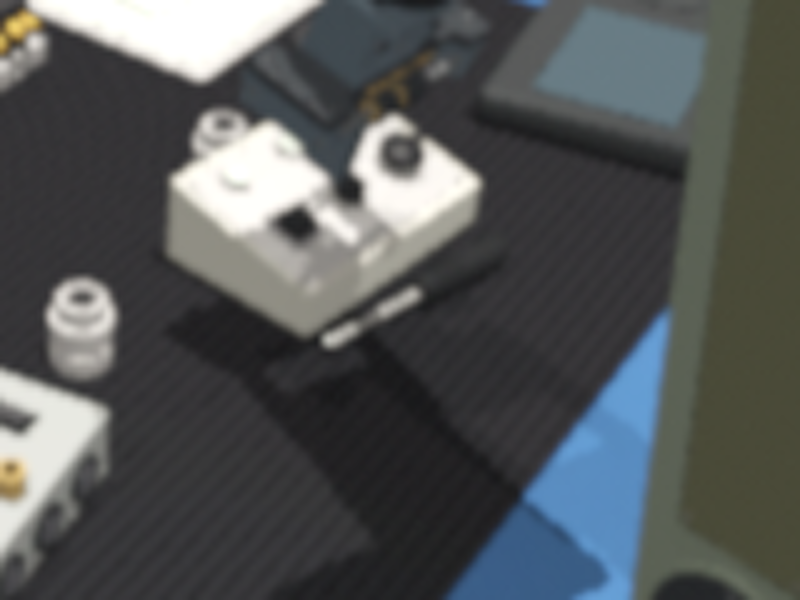

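Reset ran up against a hard stop about 6 mm past first contact, with the force rising from 2 to 9 N. In the side view the key at (297,225) and the console have not moved. Start comes next.

Run:
```python
from press import *
press([.4656,-.2218,.0692],False)
robot.servo_line(robot.read_state()["tcp_pos"]+np.array([0,0,.12]),vel=.2)
q=np.array(robot.read_state()["q"]);q[0]-=.8;robot.move_j(q)
for m in("top","side"):
    c=robot.capture(m);pickle.dump(c,open(m+"4.pkl","wb"))
    cv2.imwrite(f"pics/{m}4.png",cv2.resize(c["color"][130:250,240:400,::-1],(800,600),interpolation=cv2.INTER_CUBIC))
    d=cv2.absdiff(c["color"],pickle.load(open(m+"0.pkl","rb"))["color"])
    cv2.imwrite(f"pics/{m}4d.png",cv2.resize(d,(800,600)))
print(robot.read_state()["time_s"])
```

```text
0.003 False tip 0.0032 fn 0.30 [-0.5  0.1  0.2]
0.001 False tip 0.0010 fn 0.27 [0.3 0.3 0.3]
-0.001 False tip -0.0009 fn 3.42 [-1.2  0.9  3.2]
-0.003 False tip -0.0029 fn 4.19 [-1.3  0.4  4. ]
-0.0045 False tip -0.0045 fn 3.73 [-1.6  0.9  3.4]
-0.006 False tip -0.0054 fn 11.05 [-3.6  1.9 10.4]
20.5583 [ 0.44765757 -0.21891506  0.1404557 ] [-0.9  2.2  0. ]
22.85
```

View pics/top4d.png

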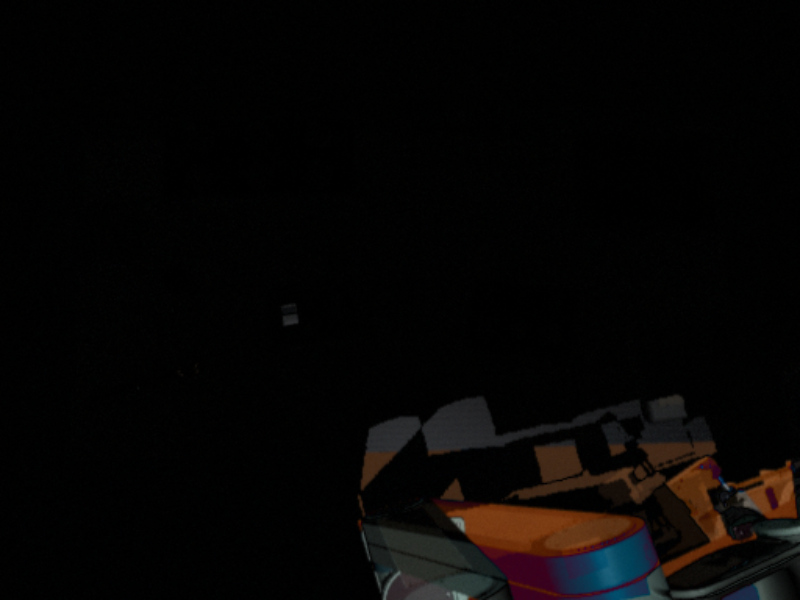

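View pics/side4.png

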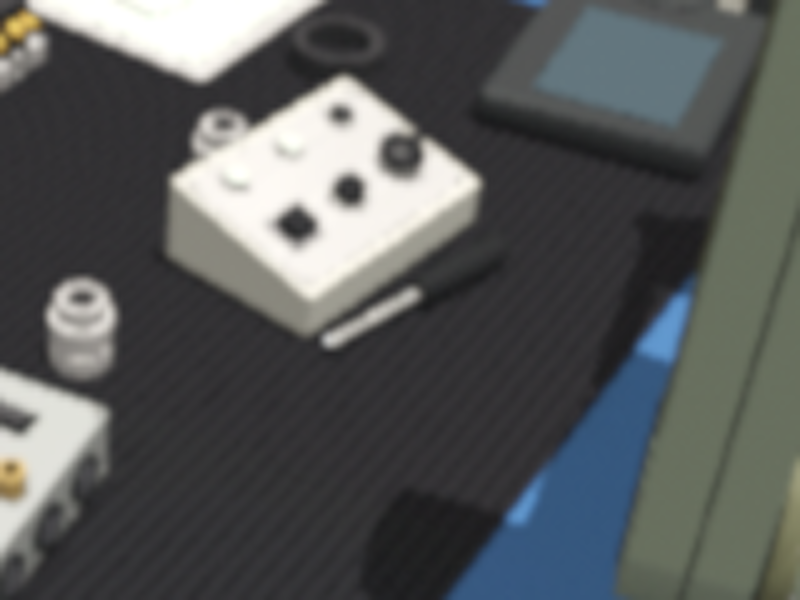

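View pics/side4d.png

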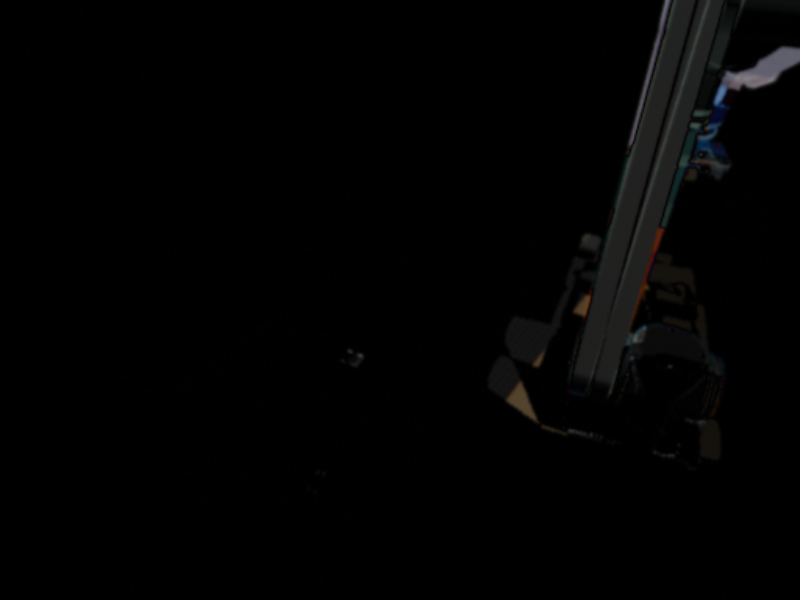

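The difference pictures show only the main rocker changed, at (290,314) in top and (350,357) in side, plus the arm and its shadow. Both buttons are out again and nothing else has moved, so I'm handing in.

Run:
```python
from station import robot
robot.job_done()
```

```text
the job is handed in; nothing more can be done
```

I worked the main rocker, the reset key and the start button in that order with closed fingertips, and handed the job in at about 23 s of the 48 s allowed. No verdict is reported, so what follows is my own evidence.

- **Main rocker:** it gave way under about 3 N, and the tip then met a firm stop about 7.7 mm above the box's top (level is 7.5 mm). The pictures afterwards show it over, with its -x half now raised.
- **Reset key and start button:** each ran into a hard stop about 6 mm past first contact, at 9 N and 11 N. Both were released, and both look fully out in the final pictures.
- **Start against end pictures:** apart from the arm and its shadow, the only visible change in either view is the main rocker. The console, narrow rocker, mushroom stop, parts and tools show no movement.

**One disagreement:** just before its stop the reset key read about 2 N, where its spring should give about 3.5 to 4 N. The start button read about 3.7 N at the same depth. I put this down to roughly 1 N of force noise and zero offset, because both stopped at the same depth, and I did not press reset again.

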